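Slide returned luggage wheels into a four-well carrier

TASK

One well of the carrier is blocked by a red hair dryer nozzle: lift it out and put it in the green tin. Slide the three loose navy wheels over the deck, without ever lifting them, so that one wheel drops flat into each free well. Leave the wheel that is already in its well, the carabiner, the label roll, the carton and the tin where they are.

Things in the scene. Friction and masses are not known exactly. Their poses are not given: they have to be found in the camera images.
- carrier: fixed grey deck 270 mm (x, away from robot) by 430 mm (y), top 22 mm above the counter; origin at the centre of its underside. Wells: 60 mm across, 12 mm deep, yellow floors, at x = +80 mm, y = -120, -40, +40, +120 mm. A steel lip 5 mm thick stands 6 mm above the deck along the far edge (x = +137 mm) and both sides (y = +-217 mm); near edge open
- well0 (a point): centre of the floor of well 0 (y = -120 mm on the carrier), 12 mm below the deck
- well1 (a point): centre of the floor of well 1 (y = -40 mm on the carrier), 12 mm below the deck
- well2 (a point): centre of the floor of well 2 (y = 40 mm on the carrier), 12 mm below the deck
- well3 (a point): centre of the floor of well 3 (y = 120 mm on the carrier), 12 mm below the deck
- wheel_a: navy luggage wheel, a disc 50 mm across and 18 mm thick lying flat, grey hub; origin at the centre of its underside, z up; starts loose on the deck. In a well it stands 6 mm above the deck
- wheel_b: navy luggage wheel, a disc 50 mm across and 18 mm thick lying flat, grey hub; origin at the centre of its underside, z up; starts loose on the deck. In a well it stands 6 mm above the deck
- wheel_c: navy luggage wheel, a disc 50 mm across and 18 mm thick lying flat, grey hub; origin at the centre of its underside, z up; starts loose on the deck. In a well it stands 6 mm above the deck
- wheel_seated: navy luggage wheel, a disc 50 mm across and 18 mm thick lying flat, grey hub; origin at the centre of its underside, z up; already home in one of the wells; to be left there
- nozzle: red hair dryer nozzle standing in one well: round collar 50 mm across and 20 mm high, above it a cone and a flat upright bill 14 mm thick (its x) and 50 mm wide (its y) from 38 to 62 mm above the origin. Origin at the centre of its underside, z up
- tin: small open round green enamel tin, 110 mm across the rim, 3 mm wall, 4 mm floor, 50 mm high, standing on the counter left or right of the carrier; origin at the centre of its underside, z up
- carabiner: nickel carabiner lying flat on the deck, 60 mm long (its x), 30 mm wide (its y), 8 mm thick; origin at the centre of its underside
- label_roll: upright white paper label roll, 44 mm across, 24 mm bore, 35 mm high, standing on the deck; origin at the centre of its underside
- carton: cardboard carton 80 (x) by 90 (y) by 60 mm high on the counter, on the other side of the carrier from the tin; origin at the centre of its underside

How it is judged:
By the outcome, as a careful person would: the job done as asked, in the order asked, and still so for the second after the job is handed in, with the robot touching nothing.
It also fails if it takes over 72 s, if anything falls off the work surface, if the arm or the gripper's body presses on something with over 40 N, if the wrist force passes 120 N, or if a joint passes its speed limit or range.

ROBOT

A 7-joint arm with a two-finger parallel gripper is mounted at the origin on the work surface. World frame = base frame: x ahead of the robot, y to its left, z up, the work surface at z = 0. Lengths are in m, angles in rad, forces in N, time in s.
With the tool pointing down it reaches from about 0.375 to 0.925 m from the base axis. Payload 3.1 kg.
Tool frame: the origin (TCP) lies at the very end of the fingers, on their centre line; the grasp point (between the pads) lies 19 mm behind it (r.hold_point_z is the distance from the TCP to the grasp point, in m); z points along the fingers, y is the line along which they close (so a half turn about z gives the same grasp; the last joint's range is limited). The gripper opens to 85 mm and grips with 20 to 120 N. Pads are 22 mm wide; open, the fingers measure 114 mm over their backs; the gripper's body (76 mm by 85 mm) begins 54 mm behind the grasp point. The pads swing forward as they close: fully open they stand 13 mm farther back than shut.
Start: joints at [-1.431, 0.383, 0.044, 1.598, -0.018, 1.161, -0.05], TCP at [0.153, 0.632, 0.231] pointing down, gripper open.
Joint ranges: [-2.61, 2.61], [-0.41, 2.15], [-1.48, 1.57], [0, 2.5], [-1.57, 4.71], [0.05, 1.97], [-2.85, 2.85]. Speed limits (rad/s): [2.79, 2.79, 3.14, 3.14, 3.14, 3.14, 3.14].

INTERFACE

Orientations are given as a 3x3 rotation matrix whose columns are the frame's x, y, z axes.
In Python, from plant import r, optics, finder gives the robot as it stands.
- The arm moves only by the tool step_arm, never from a script. Its arguments are lists of equal length, an entry for each row: "linear": the shift along the tool's x, y, z in mm, a list of three; "yaw": the turn about the tool's z in rad. A call has exactly 5 rows; each row is the pose to reach, as a shift and turn from the pose commanded when the call began, along the tool's axes at that moment; what a row does not reach only later rows make up. A row lasts 1/8 s, in which the tool goes at most 62.5 mm and 10.7 degrees, less where a joint would pass 70% of its speed; a pose out of reach is approached as far as the arm can. A call with a gripper value outside its range is refused whole. "claw" is the finger opening in mm, from 0 to 85.4, set as the call begins (left out, the last holds). The fingers move at their own pace and stop on an object; the grip force is fixed at half the most. Time passes only in rows, so rows that repeat a pose let the fingers close, or fill a call up. It gives the time, the measured TCP pose, the force, the opening and the grip force at its end, in the units of the state.
- r.get_obs(): the state, without advancing time (a new reading comes with each control period).
- optics.snapshot(name): name is "scene" or "top" or "wrist"; returns the picture (420x560x3 uint8, red, green, blue); there is no depth.
- optics.get_calibration(name): a dict with "mtx" (3x3 intrinsics, pixels), "R" (3x3) and "t" (3): a world point X has camera coordinates R X + t. Camera axes: x right, y down, z forward; pixel columns grow to the right and rows downward; lengths in m; the calibration is good to about 2 mm. A picture is of the moment at which its call begins: read the wrist's pose just before it. get_calibration takes no time and is no camera call; for the wrist camera it gives the pose at the moment of the call.
- r.sign_off(): hands the job in; it is judged then, once.
Trained networks look in the newest picture that a camera, given by its name, has taken for a name from the list of things; names that differ only in an ending like _2 or _b are one class to them, and where a whole thing is asked for, a point or a joint stands for the part that bears it (a point fixed in the world has none). Each returns a list of dicts, best first, with "confidence" (0 to 1); they miss things now and then, are a little off and sometimes report something else, mostly with a low value. They report only what shows in the picture. A call takes as long as a camera call.
- finder.outline_of(label, camera): "region" (420x560 bool, what is visible of it) and "box" ([left, top, right, bottom] in pixels, round what is visible of it).
The state is a dict: "time": time; "joint_positions": joint angles; "joint_velocities": joint speeds; "effort": joint torques, N m; "ee_pos": TCP position; "tool_rot": TCP orientation; "force": force on the tool from outside, world axes, zero at the start; "wrist_torque": the same for the moment, N m; "gripper_width": finger opening in m; "finger_force": force on a finger pad.
Only numpy, scipy, OpenCV 4.12 (cv2) and the standard library are available. Lean on these libraries where they do the work, as an engineer would, in place of code of your own. Each camera call takes 0.05 s, during which the arm holds its last target. There are 200 camera calls.

## Working session

There is one attempt and no reset: what is moved stays moved. The work goes in short steps, Python scripts to look and compute and a tool call to move; the robot and the scene stay as the last step left them, time stands still between calls to the robot, and variables do not carry over. Pictures are saved under pics/ and viewed, at most 10 in all, crops included, and the job is handed in when it is done.

Besides the shell and the picture viewer there is one more tool, called by a JSON object that holds its "api" and its "payload", one argument or row to a line. step_arm: Moves the arm, as the interface text tells. Its arguments: {"type":"object","properties":{"linear":{"type":"array"},"yaw":{"type":"array"},"claw":{"type":"number"}},"required":["linear","yaw"]}

```bash
mkdir -p pics; ls
python3 - <<'E'
from plant import r, optics, finder
import numpy as np, cv2
o=r.get_obs(); print(o['time'],o['ee_pos'],np.round(o['tool_rot'],3).tolist(),r.hold_point_z)
for n in ['top','scene']:
    im=optics.snapshot(n); cv2.imwrite(f'pics/{n}0.png',im[:,:,::-1])
    c=optics.get_calibration(n); print(n,c['mtx'].tolist(),np.round(c['R'],3).tolist(),c['t'])
    for l in ['wheel_a','nozzle','tin','carabiner','label_roll','carton','carrier']:
        for d in finder.outline_of(l,n): 
            m=d['region']; ys,xs=np.nonzero(m); print(l,round(d['confidence'],2),d['box'],xs.mean().round(1),ys.mean().round(1),m.sum())
E
```

```text
pics
0.0 [0.15291537 0.63078083 0.22983591] [[-0.972, 0.235, -0.0], [0.235, 0.972, -0.003], [-0.0, -0.003, -1.0]] 0.0187
top [[434.88590439485654, 0.0, 277.70417339749196], [0.0, 434.88590439485654, 217.02050505834939], [0.0, 0.0, 1.0]] [[-0.023, -1.0, 0.015], [-0.991, 0.02, -0.13], [0.129, -0.017, -0.991]] [0.0122208  0.5744539  1.21085868]
wheel_a 0.81 [200.4, 227.0, 216.5, 246.5] 208.2 238.1 224
wheel_a 0.78 [303.9, 245.6, 318.4, 262.3] 311.0 252.5 237
wheel_a 0.5 [253.1, 238.0, 269.3, 257.4] 261.2 246.6 244
wheel_a 0.21 [276.5, 182.2, 292.8, 202.5] 282.9 192.2 243
nozzle 0.67 [220.1, 178.6, 238.5, 198.0] 228.5 186.8 240
tin 0.57 [394.6, 228.1, 440.7, 262.7] 417.6 244.8 1310
carabiner 0.29 [185.7, 166.3, 346.8, 276.2] 267.3 217.7 12684
label_roll 0.63 [287.7, 206.8, 301.1, 225.8] 292.5 216.7 152
label_roll 0.61 [254.0, 237.8, 269.1, 257.9] 260.9 246.1 225
label_roll 0.41 [302.4, 246.8, 318.4, 260.2] 311.5 252.0 252
carton 0.75 [125.1, 225.7, 160.4, 259.4] 143.1 243.3 1110
carton 0.59 [185.6, 165.0, 348.0, 273.6] 267.5 217.7 13036
carrier 0.58 [189.0, 167.7, 348.1, 273.4] 267.9 217
[... 244 characters left out ...]
0.75 [358.7, 198.2, 383.5, 213.1] 370.9 206.0 326
wheel_a 0.6 [240.0, 171.8, 256.4, 193.8] 249.2 180.0 329
nozzle 0.91 [334.0, 242.8, 357.1, 271.3] 344.5 255.8 591
tin 0.59 [102.5, 149.5, 150.1, 196.7] 125.4 174.7 1760
carabiner 0.58 [326.3, 222.0, 355.9, 234.4] 337.0 229.0 134
label_roll 0.58 [257.0, 198.8, 275.7, 224.2] 264.0 211.5 395
label_roll 0.45 [260.3, 233.1, 281.9, 253.9] 270.6 244.9 401
label_roll 0.22 [326.8, 220.9, 353.1, 239.2] 339.4 229.6 221
label_roll 0.21 [181.5, 162.0, 399.0, 296.8] 296.4 230.3 17487
carton 0.85 [428.3, 188.7, 477.8, 231.5] 452.4 209.6 1963
carrier 0.69 [183.8, 163.4, 396.4, 297.0] 296.2 230.4 17258
carrier 0.63 [259.9, 233.4, 285.4, 251.5] 271.0 244.3 405
```

```bash
cat > h.py <<'E'
from plant import r, optics, finder
import numpy as np, cv2
def px2w(n,u,v,z,c=None):
    c=c or optics.get_calibration(n); R,t=np.array(c['R']),np.array(c['t'])
    d=R.T@np.linalg.inv(c['mtx'])@np.array([u,v,1.]); C=-R.T@t
    return C+d*(z-C[2])/d[2]
def w2px(n,X,c=None):
    c=c or optics.get_calibration(n); p=np.array(c['mtx'])@(np.array(c['R'])@X+c['t']); return p[:2]/p[2]
E
python3 - <<'E'
from h import *
im=cv2.imread('pics/top0.png')
cv2.imwrite('pics/topc.png',cv2.resize(im[150:290,110:450],None,fx=2.35,fy=2.35,interpolation=cv2.INTER_CUBIC))
p=lambda u,v,z:px2w('top',u,v,z)[:2].round(4)
for u,v in [(208.2,238.1),(311,252.5),(261.2,246.6)]: print('wheel',p(u,v,.036))
print('seated',p(282.9,192.2,.026)); print('noz',p(228.5,186.8,.045)); print('tin',p(417.6,244.8,.04)); print('roll',p(292.5,216.7,.045)); print('carton',p(143,243.3,.05))
c=optics.get_calibration('top')
d=finder.outline_of('carrier','top')[0]['region'].astype('uint8')
cn=max(cv2.findContours(d,0,2)[0],key=cv2.contourArea); P=np.array([p(u,v,.022) for u,v in cn[:,0]],dtype='float32')
print(cv2.minAreaRect(P))
E
```

```text
wheel [0.5183 0.1991]
wheel [ 0.471  -0.0927]
wheel [0.4908 0.0487]
seated [ 0.6488 -0.0172]
noz [0.6641 0.1393]
tin [ 0.4861 -0.3975]
roll [ 0.5736 -0.0423]
carton [0.5064 0.3796]
((0.576434850692749, 0.029923126101493835), (0.44518932700157166, 0.2800980806350708), 83.75838470458984)
```

View pics/topc.png

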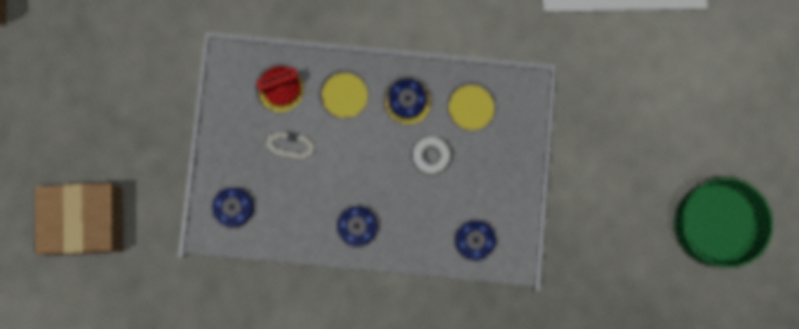

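The crop shows, from left to right along the far row: the nozzle in well 3 (280,88), empty well 2 (344,95), the seated wheel in well 1 (408,98) and empty well 0 (471,107). The carabiner is at (290,145) and the roll at (431,155). The loose wheels are at (232,207), (357,226) and (475,240), with the tin on the right and the carton on the left. Next I go above the carrier for a close look.

{"api": "step_arm", "payload": {
  "linear": [
    [-45,-38,-10],
    [-90,-76,-20],
    [-135,-114,-30],
    [-180,-152,-40],
    [-225,-190,-50]
  ],
  "yaw": [0,0,0,0,0]
}}

```text
time: 1.48
ee_pos: [0.3281, 0.3924, 0.2819]
tool_rot: [[-0.972, 0.236, 0.001], [0.236, 0.972, 0.001], [-0.0, 0.001, -1.0]]
force: [1.2, -0.3, 0.6]
gripper_width: 0.0854
finger_force: 0.0
```

{"api": "step_arm", "payload": {
  "linear": [
    [-45,-38,-10],
    [-90,-76,-20],
    [-135,-114,-30],
    [-180,-152,-40],
    [-225,-190,-50]
  ],
  "yaw": [0,0,0,0,0]
}}

```text
time: 2.1
ee_pos: [0.5019, 0.1548, 0.332]
tool_rot: [[-0.972, 0.235, 0.001], [0.235, 0.972, 0.001], [-0.001, 0.001, -1.0]]
force: [1.2, 0.9, -0.6]
gripper_width: 0.0852
finger_force: 0.0
```

{"api": "step_arm", "payload": {
  "linear": [
    [-40,-35,-10],
    [-75,-60,-20],
    [-75,-60,-20],
    [-75,-60,-20],
    [-75,-60,-20]
  ],
  "yaw": [0,0,0,0,0]
}}

```text
time: 2.72
ee_pos: [0.5588, 0.0825, 0.3507]
tool_rot: [[-0.973, 0.232, -0.001], [0.232, 0.973, 0.001], [0.001, 0.0, -1.0]]
force: [-0.2, -0.9, -0.6]
gripper_width: 0.0856
finger_force: 0.0
```

Run:
```python
from h import *
o=r.get_obs(); print(o['time'],o['ee_pos'],np.round(o['tool_rot'],3).tolist(),o['joint_positions'])
n='wrist'
c=optics.get_calibration(n); im=optics.snapshot(n); cv2.imwrite('pics/w1.png',im[:,:,::-1])
import pickle; pickle.dump(c,open('c1.pkl','wb'))
print((-np.array(c['R']).T@c['t']).round(3),np.array(c['R']).round(2).tolist())
for l,z in [('wheel_a',.04),('nozzle',.06),('carabiner',.03),('label_roll',.057)]:
    for d in finder.outline_of(l,n): 
        b=d['box']; ys,xs=np.nonzero(d['region']); print(l,round(d['confidence'],2),b,px2w(n,xs.mean(),ys.mean(),z,c).round(4))
hsv=cv2.cvtColor(im,cv2.COLOR_RGB2HSV); m=cv2.inRange(hsv,(20,120,100),(35,255,255))
k,_,st,ce=cv2.connectedComponentsWithStats(m)
for i in range(1,k):
    if st[i][4]>150: print('yel',st[i],px2w(n,*ce[i],.010,c).round(4))
```

```text
2.725 [0.55876412 0.08245078 0.35073222] [[-0.973, 0.232, -0.001], [0.232, 0.973, 0.001], [0.001, 0.0, -1.0]] [-0.71551502  0.14508294  0.55745059  1.67486887 -0.07942133  1.34523141
  1.19147923]
[0.478 0.1   0.494] [[0.23, 0.97, -0.0], [0.92, -0.22, 0.32], [0.31, -0.07, -0.95]]
wheel_a 0.69 [235.5, 110.1, 266.3, 145.3] [0.4925 0.0471 0.04  ]
wheel_a 0.6 [139.9, 125.3, 175.0, 154.3] [ 0.4725 -0.0938  0.04  ]
wheel_a 0.59 [335.2, 106.4, 374.2, 140.9] [0.5183 0.1959 0.04  ]
nozzle 0.69 [315.5, 202.3, 350.5, 239.7] [0.6573 0.1362 0.06  ]
nozzle 0.4 [140.1, 124.9, 172.1, 153.8] [ 0.4728 -0.0852  0.06  ]
carabiner 0.66 [299.3, 168.1, 333.5, 188.0] [0.5947 0.1261 0.03  ]
label_roll 0.87 [194.6, 177.3, 223.9, 209.5] [ 0.5727 -0.0407  0.057 ]
yel [268 206  33  31 788] [0.6592 0.0593 0.01  ]
yel [177 217  33  29 737] [ 0.6409 -0.1012  0.01  ]
yel [  0 345  30  33 477] [ 0.8278 -0.5568  0.01  ]
```

View pics/w1.png

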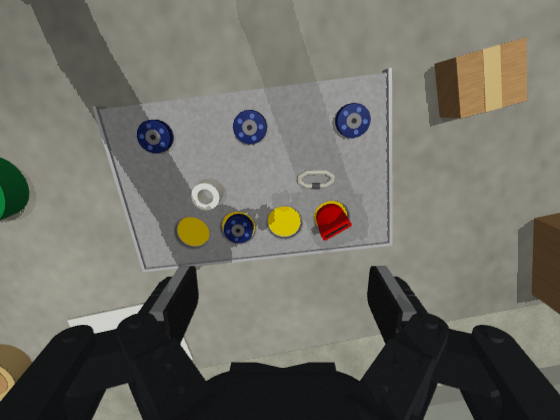

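Wrist view: the wheels are at (155,137), (250,127) and (353,120), the empty wells at (193,232) and (284,222), and the red nozzle at (332,220) with its bill slanting. The positions agree with the top camera. I'll zoom in for the bill's angle.

Run:
```python
from h import *
import pickle
c=pickle.load(open('c1.pkl','rb'))
im=cv2.imread('pics/w1.png')
cv2.imwrite('pics/w1c.png',cv2.resize(im[190:250,300:370],None,fx=8,fy=8,interpolation=cv2.INTER_CUBIC))
# carrier fit from wells
a=px2w('w',284.5,221.5,.010,c)[:2]; 
P=np.array([[.6592,.0593],[.6409,-.1012]]); d=P[0]-P[1]; print(np.linalg.norm(d)); yaw=np.arctan2(-d[0],d[1]); print('yaw',np.degrees(yaw))
ex=np.array([np.cos(yaw),np.sin(yaw)]);ey=np.array([-ex[1],ex[0]])
O=P.mean(0)+.04*ey-.08*ex; print('O',O)
for k,y in enumerate([-.12,-.04,.04,.12]): w=O+.08*ex+y*ey; print('well',k,w,w2px('w',[*w,.01],c))
for nme,q in [('WL',(.518,.197)),('WM',(.492,.048)),('WR',(.472,-.093)),('carab',(.5947,.1261)),('roll',(.573,-.0415)),('noz',(.6573,.1362))]:
    q=np.array(q)-O; print(nme,(q@ex).round(3),(q@ey).round(3))
```

```text
0.1615399021913781
yaw -6.504699274408274
O [0.57509638 0.02785528]
well 0 [ 0.64098722 -0.10043501] [193.10485341 231.02554228]
well 1 [ 0.65005 -0.02095] [238.02292456 225.95060658]
well 2 [0.65911278 0.05853501] [283.48294508 220.81444033]
well 3 [0.66817555 0.13802001] [329.49478269 215.61592866]
WL -0.076 0.162
WM -0.085 0.011
WR -0.089 -0.132
carab 0.008 0.1
roll 0.006 -0.069
noz 0.069 0.117
```

View pics/w1c.png

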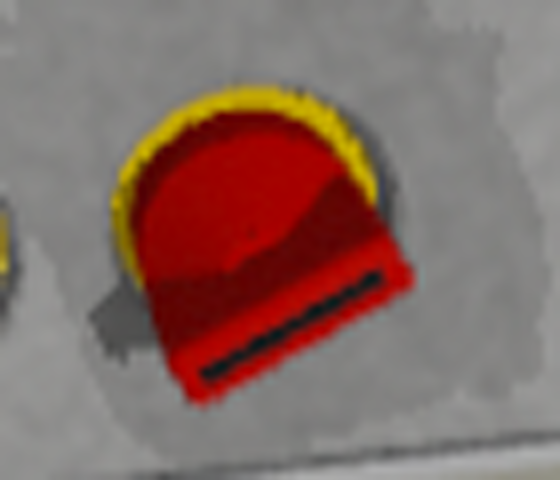

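The zoom shows the bill's slot running from crop (207,377) to (378,277), that is picture (325.9,237.1) to (347.3,224.6). I'll work out the grasp from that.

```bash
cat >> h.py <<'E'
def move(xyz,xdir=None):
    """tool-frame shift (mm) and turn (rad) to put the TCP at xyz, tool x along +-xdir (world deg)"""
    o=r.get_obs(); T=o['tool_rot']; d=T.T@(np.array(xyz)-o['ee_pos'])*1e3; y=0
    if xdir is not None:
        a=np.radians(xdir); v=T.T@[np.cos(a),np.sin(a),0]; y=np.arctan2(v[1],v[0]); y=(y+np.pi/2)%np.pi-np.pi/2
    print('t',o['time'],'move',d.round(1),'|',np.linalg.norm(d).round(),'yaw',round(float(y),3))
E
python3 - <<'E'
from h import *
import pickle
c=pickle.load(open('c1.pkl','rb'))
a=px2w('w',325.9,237.1,.072,c);b=px2w('w',347.3,224.6,.072,c); print(a,b,(a+b)/2,np.linalg.norm(a-b))
d=b-a; ang=np.degrees(np.arctan2(d[1],d[0])); print(ang)
m=(a+b)/2
move([*m[:2],.15],ang)
E
```

```text
[0.67726497 0.12131283 0.072     ] [0.66442285 0.15683375 0.072     ] [0.67084391 0.13907329 0.072     ] 0.0377710966888752
109.8767961793007
t 2.975 move [-95.   82.3 201.1] | 237.0 yaw 0.988
```

{"api": "step_arm", "payload": {
  "linear": [
    [-20,17,40],
    [-40,34,80],
    [-60,51,120],
    [-80,68,160],
    [-96,82,200]
  ],
  "yaw": [0.18,0.36,0.54,0.72,0.9],
  "claw": 55
}}

```text
time: 3.6
ee_pos: [0.6731, 0.1389, 0.1498]
tool_rot: [[-0.415, 0.91, 0.0], [0.91, 0.415, 0.0], [0.0, 0.0, -1.0]]
force: [0.6, 0.5, 0.6]
gripper_width: 0.0552
finger_force: 0.0
```

{"api": "step_arm", "payload": {
  "linear": [
    [0,0,0],
    [0,0,0],
    [0,0,0],
    [0,0,0],
    [0,0,0]
  ],
  "yaw": [0.088,0.088,0.088,0.088,0.088]
}}

```text
time: 4.22
ee_pos: [0.6726, 0.1374, 0.1521]
tool_rot: [[-0.338, 0.941, 0.001], [0.941, 0.338, 0.001], [0.0, 0.001, -1.0]]
force: [-0.8, 0.4, 0.4]
gripper_width: 0.0552
finger_force: 0.0
```

Run:
```python
from h import *
n='wrist'
c=optics.get_calibration(n); im=optics.snapshot(n); cv2.imwrite('pics/w2.png',im[:,:,::-1])
move([.670,.1388,.05],109.9)
o=r.get_obs();print(w2px(n,[.670,.1388,.072],c),w2px(n,o['ee_pos'],c),o['tool_rot'].round(3).tolist())
import pickle; pickle.dump(c,open('c2.pkl','wb'))
```

```text
t 4.275 move [  2.  -2. 102.] | 102.0 yaw -0.002
[281.22000243 212.54523936] [284.31229435 265.37606083] [[-0.338, 0.941, 0.001], [0.941, 0.338, 0.001], [0.0, 0.001, -1.0]]
```

View pics/w2.png

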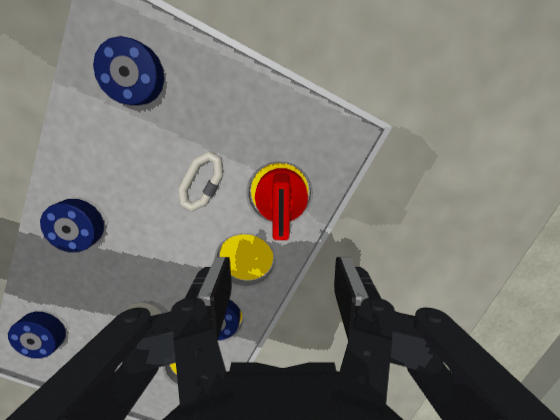

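The bill stands upright in the picture, centred at (281,212), exactly where predicted. I descend and grip.

{"api": "step_arm", "payload": {
  "linear": [
    [1,-1,30],
    [2,-2,60],
    [2,-2,85],
    [2,-2,102],
    [2,-2,102]
  ],
  "yaw": [0,0,0,0,0]
}}

```text
time: 4.9
ee_pos: [0.6686, 0.1386, 0.0479]
tool_rot: [[-0.338, 0.941, -0.003], [0.941, 0.338, -0.001], [0.0, -0.003, -1.0]]
force: [0.5, 0.2, 0.3]
gripper_width: 0.055
finger_force: 0.0
```

{"api": "step_arm", "payload": {
  "linear": [
    [0,0,0],
    [0,0,0],
    [0,0,0],
    [0,0,0],
    [0,0,0]
  ],
  "yaw": [0,0,0,0,0],
  "claw": 0
}}

```text
time: 5.52
ee_pos: [0.6711, 0.1389, 0.0509]
tool_rot: [[-0.338, 0.941, 0.003], [0.941, 0.338, 0.001], [-0.0, 0.003, -1.0]]
force: [-0.6, -0.4, 5.5]
gripper_width: 0.0127
finger_force: 62.1
```

{"api": "step_arm", "payload": {
  "linear": [
    [0,0,-10],
    [0,0,-30],
    [0,0,-60],
    [0,0,-90],
    [0,0,-100]
  ],
  "yaw": [0,0,0,0,0]
}}

```text
time: 6.15
ee_pos: [0.6715, 0.1387, 0.1527]
tool_rot: [[-0.338, 0.941, 0.005], [0.941, 0.338, 0.001], [-0.0, 0.005, -1.0]]
force: [0.3, -0.6, -0.0]
gripper_width: 0.0126
finger_force: 61.2
```

Run:
```python
from h import *
o=r.get_obs(); print(o['ee_pos'],o['gripper_width'],o['finger_force'],o['force'])
for n in ['top','scene']:
    optics.snapshot(n); d=finder.outline_of('tin',n)[0]; b=d['box']; m=d['region'].astype('uint8')
    cn=max(cv2.findContours(m,0,2)[0],key=cv2.contourArea)
    h=np.array([px2w(n,u,v,.05)[:2] for u,v in cn[:,0]],'float32'); print(n,d['confidence'],cv2.minEnclosingCircle(h),cv2.minAreaRect(h))
    ys,xs=np.nonzero(m);print(px2w(n,xs.mean(),ys.mean(),.035))
move([.486,-.3975,.15])
```

```text
[0.67145312 0.13869404 0.15265541] 0.012559703331772734 61.22141361236572 [ 0.26478985 -0.60751458 -0.0177032 ]
top 0.63 ((0.4821458160877228, -0.39318475127220154), 0.05941208079457283) ((0.48519352078437805, -0.39366981387138367), (0.11725219339132309, 0.10193037241697311), 88.7265396118164)
[ 0.48500984 -0.39818237  0.035     ]
scene 0.87 ((0.5101626515388489, -0.3873061239719391), 0.07957880944013596) ((0.5081026554107666, -0.38428404927253723), (0.15824241936206818, 0.10875844955444336), 38.36869812011719)
[ 0.49816636 -0.39367617  0.035     ]
t 6.35 move [-442.8 -353.6   -1.3] | 567.0 yaw 0.0
```

{"api": "step_arm", "payload": {
  "linear": [
    [-44,-35,0],
    [-88,-70,0],
    [-132,-105,0],
    [-176,-140,0],
    [-220,-175,0]
  ],
  "yaw": [0,0,0,0,0]
}}

```text
time: 6.98
ee_pos: [0.5775, -0.1287, 0.1477]
tool_rot: [[-0.339, 0.941, -0.003], [0.941, 0.339, 0.0], [0.001, -0.003, -1.0]]
force: [0.7, 1.0, -0.6]
gripper_width: 0.0125
finger_force: 61.2
```

{"api": "step_arm", "payload": {
  "linear": [
    [-44,-35,0],
    [-88,-70,0],
    [-132,-105,0],
    [-176,-140,0],
    [-220,-177,0]
  ],
  "yaw": [0,0,0,0,0]
}}

```text
time: 7.6
ee_pos: [0.4861, -0.3948, 0.1475]
tool_rot: [[-0.339, 0.941, -0.002], [0.941, 0.339, 0.002], [0.002, -0.002, -1.0]]
force: [1.2, -0.4, -0.2]
gripper_width: 0.0129
finger_force: 61.2
```

{"api": "step_arm", "payload": {
  "linear": [
    [0,0,0],
    [0,0,0],
    [0,0,0],
    [0,0,0],
    [0,0,0]
  ],
  "yaw": [0,0,0,0,0]
}}

```text
time: 8.22
ee_pos: [0.4881, -0.3933, 0.1492]
tool_rot: [[-0.34, 0.94, 0.0], [0.94, 0.34, 0.0], [0.0, 0.0, -1.0]]
force: [1.0, 0.3, -0.4]
gripper_width: 0.0127
finger_force: 61.2
```

Run:
```python
from h import *
n='wrist'
o=r.get_obs(); print(o['ee_pos'],o['gripper_width'])
c=optics.get_calibration(n); im=optics.snapshot(n); cv2.imwrite('pics/w3.png',im[:,:,::-1])
e=o['ee_pos']
print('rim pts',[w2px(n,[.488+.055*np.cos(a),-.395+.055*np.sin(a),.05],c).round().tolist() for a in np.arange(4)*np.pi/2], 'noz bottom',w2px(n,[e[0],e[1],e[2]-.04],c))
```

```text
[ 0.48807467 -0.39326705  0.14920575] 0.012676978573471553
rim pts [[342.0, 229.0], [306.0, 148.0], [221.0, 188.0], [262.0, 263.0]] noz bottom [284.06237805 235.56881277]
```

View pics/w3.png

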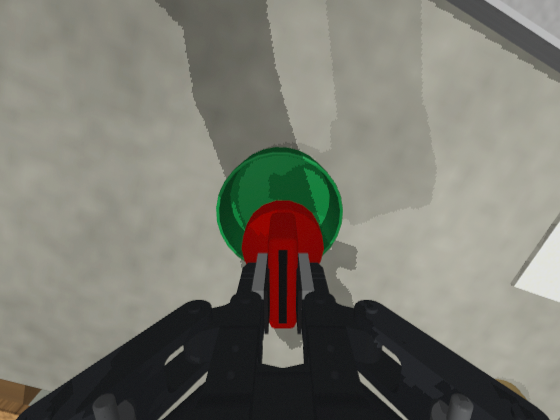

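The tin rim spans columns 217–342, with its top at row 149, matching the prediction. I lower the nozzle and release it.

{"api": "step_arm", "payload": {
  "linear": [
    [0,0,30],
    [0,0,60],
    [0,0,82],
    [0,0,94],
    [0,0,99]
  ],
  "yaw": [0,0,0,0,0]
}}

```text
time: 8.9
ee_pos: [0.4873, -0.3944, 0.0498]
tool_rot: [[-0.338, 0.941, -0.0], [0.941, 0.338, 0.0], [0.0, -0.0, -1.0]]
force: [0.7, -0.1, -0.4]
gripper_width: 0.0128
finger_force: 61.2
```

{"api": "step_arm", "payload": {
  "linear": [
    [0,0,2],
    [0,0,2],
    [0,0,2],
    [0,0,2],
    [0,0,2]
  ],
  "yaw": [0,0,0,0,0],
  "claw": 34
}}

```text
time: 9.52
ee_pos: [0.4874, -0.3944, 0.0485]
tool_rot: [[-0.338, 0.941, 0.0], [0.941, 0.338, -0.0], [-0.0, 0.0, -1.0]]
force: [-0.1, 0.2, 0.4]
gripper_width: 0.0341
finger_force: 0.0
```

{"api": "step_arm", "payload": {
  "linear": [
    [0,0,-20],
    [0,0,-50],
    [0,0,-90],
    [0,0,-130],
    [0,0,-130]
  ],
  "yaw": [0,0,0,0,0]
}}

```text
time: 10.15
ee_pos: [0.4895, -0.3973, 0.1841]
tool_rot: [[-0.337, 0.941, 0.008], [0.941, 0.337, -0.005], [-0.008, 0.006, -1.0]]
force: [-0.5, 0.1, 0.8]
gripper_width: 0.0342
finger_force: 0.0
```

Run:
```python
from h import *
n='wrist'
o=r.get_obs(); print(o['ee_pos'],o['gripper_width'])
c=optics.get_calibration(n); im=optics.snapshot(n)
for d in finder.outline_of('nozzle',n)+finder.outline_of('tin',n): print(d['confidence'],d['box'])
# planning for wheel R, carrier frame
```

```text
[ 0.48950932 -0.39731052  0.1841023 ] 0.03419700595512645
0.67 [260.0, 157.7, 304.4, 224.0]
0.9 [222.6, 136.7, 335.7, 250.5]
0.16 [418.7, 0.0, 557.8, 74.2]
```

```bash
cat >> h.py <<'E'
O=np.array([.5751,.0279]); A=np.radians(-6.5); EX=np.array([np.cos(A),np.sin(A)]); EY=np.array([-EX[1],EX[0]])
def path(pts,xdir,z=.028,back=.029,step=.012):
    """pts: wheel centres in carrier frame -> TCP shifts (mm) from here, tool x along +-xdir"""
    o=r.get_obs(); T=o['tool_rot']; a=np.radians(xdir); u=np.array([np.cos(a),np.sin(a)])
    W=[O+p[0]*EX+p[1]*EY for p in pts]; out=[]
    for p,q in zip(W,W[1:]):
        n=int(np.ceil(np.linalg.norm(q-p)/step)); out+=[p+(q-p)*k/n for k in range(1,n+1)]
    for k,w in enumerate(out): print(k+1,(T.T@(np.array([*(w-back*u),z])-o['ee_pos'])*1e3).round(0).tolist(), w.round(3).tolist())
E
python3 -c "
from h import *
move([.425,-.093,.10],0)"
```

```text
t 10.3 move [304.2  43.3  78.6] | 317.0 yaw -1.226
```

{"api": "step_arm", "payload": {
  "linear": [
    [44,6,0],
    [88,12,5],
    [132,18,15],
    [174,24,25],
    [217,30,35]
  ],
  "yaw": [-0.18,-0.36,-0.54,-0.72,-0.9]
}}

```text
time: 10.92
ee_pos: [0.4406, -0.1782, 0.1419]
tool_rot: [[-0.949, 0.314, -0.002], [0.314, 0.949, 0.0], [0.003, -0.0, -1.0]]
force: [0.4, -1.2, -0.0]
gripper_width: 0.034
finger_force: 0.0
```

```bash
python3 -c "
from h import *
move([.425,-.093,.028],0)"
```

```text
t 10.925 move [ 41.3  76.  114. ] | 143.0 yaw -0.32
```

{"api": "step_arm", "payload": {
  "linear": [
    [21,38,15],
    [41,76,40],
    [41,76,75],
    [41,76,100],
    [41,76,114]
  ],
  "yaw": [-0.16,-0.32,-0.32,-0.32,-0.32]
}}

```text
time: 11.55
ee_pos: [0.4255, -0.0945, 0.0273]
tool_rot: [[-1.0, 0.005, -0.005], [0.005, 1.0, -0.0], [0.005, -0.0, -1.0]]
force: [-0.1, 0.9, 0.3]
gripper_width: 0.0343
finger_force: 0.0
```

Run:
```python
from h import *
n='wrist'
o=r.get_obs(); print(o['ee_pos'],o['tool_rot'].round(3).tolist())
c=optics.get_calibration(n); im=optics.snapshot(n); cv2.imwrite('pics/w4.png',im[:,:,::-1])
for d in finder.outline_of('wheel_a',n):
    ys,xs=np.nonzero(d['region']); print(d['confidence'],d['box'],px2w(n,xs.mean(),ys.mean(),.037,c).round(3))
path([(-.089,-.132),(.02,-.142),(.082,-.12)],0)
```

```text
[ 0.42545399 -0.09454539  0.02726593] [[-1.0, 0.005, -0.005], [0.005, 1.0, -0.0], [0.005, -0.0, -1.0]]
0.77 [239.5, 304.0, 325.9, 371.4] [ 0.461 -0.096  0.037]
0.75 [474.8, 326.4, 559.0, 408.3] [0.481 0.042 0.037]
0.31 [135.7, 226.9, 560.0, 420.0] [ 0.435 -0.061  0.037]
1 [-28.0, -0.0, -1.0] [0.482, -0.095]
2 [-39.0, -3.0, -1.0] [0.493, -0.098]
3 [-49.0, -5.0, -1.0] [0.504, -0.1]
4 [-60.0, -7.0, -1.0] [0.515, -0.102]
5 [-71.0, -9.0, -1.0] [0.525, -0.104]
6 [-82.0, -11.0, -1.0] [0.536, -0.107]
7 [-92.0, -13.0, -1.0] [0.547, -0.109]
8 [-103.0, -16.0, -1.0] [0.557, -0.111]
9 [-114.0, -18.0, -1.0] [0.568, -0.113]
10 [-124.0, -20.0, -1.0] [0.579, -0.115]
11 [-135.0, -17.0, -1.0] [0.59, -0.113]
12 [-146.0, -15.0, -1.0] [0.6, -0.111]
13 [-156.0, -12.0, -1.0] [0.611, -0.108]
14 [-167.0, -10.0, -1.0] [0.622, -0.106]
15 [-178.0, -7.0, -1.0] [0.632, -0.103]
16 [-188.0, -5.0, -1.0] [0.643, -0.101]
```

View pics/w4.png

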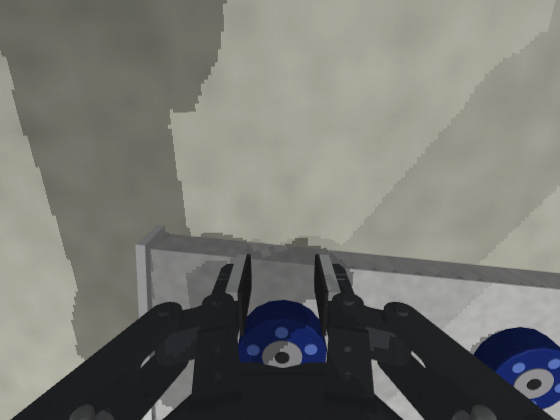

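The wheel sits centred between the two fingers at (283,340), just ahead of them. I push it with both fingertips.

{"api": "step_arm", "payload": {
  "linear": [
    [-9,0,-1],
    [-18,0,-1],
    [-28,0,-1],
    [-39,-3,-1],
    [-49,-5,-1]
  ],
  "yaw": [0,0,0,0,0]
}}

```text
time: 12.28
ee_pos: [0.4777, -0.1005, 0.0305]
tool_rot: [[-1.0, 0.006, 0.0], [0.006, 1.0, -0.0], [-0.0, -0.0, -1.0]]
force: [-0.9, -0.5, 0.7]
gripper_width: 0.0342
finger_force: 0.4
```

{"api": "step_arm", "payload": {
  "linear": [
    [-11,-2,0],
    [-22,-4,0],
    [-33,-6,0],
    [-43,-8,0],
    [-54,-11,0]
  ],
  "yaw": [0,0,0,0,0]
}}

```text
time: 12.9
ee_pos: [0.5311, -0.1115, 0.0302]
tool_rot: [[-1.0, 0.006, -0.0], [0.006, 1.0, 0.0], [0.0, 0.0, -1.0]]
force: [-1.6, -0.5, 0.1]
gripper_width: 0.034
finger_force: 0.4
```

Run:
```python
from h import *
o=r.get_obs(); print(o['ee_pos'],o['force'])
for n in ['top','scene']:
  im=optics.snapshot(n); cv2.imwrite(f'pics/{n}5.png',im[:,:,::-1])
  for d in finder.outline_of('wheel_a',n):
    ys,xs=np.nonzero(d['region']); print(n,d['confidence'],d['box'],px2w(n,xs.mean(),ys.mean(),.036).round(3))
a=cv2.imread('pics/top5.png')[150:290,160:440];b=cv2.imread('pics/scene5.png')[140:300,160:440]
cv2.imwrite('pics/c5.png',cv2.resize(np.vstack([a,b]),None,fx=2,fy=2,interpolation=cv2.INTER_CUBIC))
```

```text
[ 0.53111989 -0.11153979  0.03018865] [-1.57728287 -0.52275501  0.12846493]
top 0.74 [254.5, 236.5, 269.9, 255.2] [0.492 0.048 0.036]
top 0.63 [201.4, 230.0, 220.2, 249.1] [0.517 0.198 0.036]
top 0.25 [226.9, 207.9, 245.1, 216.7] [0.593 0.123 0.036]
scene 0.92 [226.1, 198.3, 244.3, 220.7] [ 0.567 -0.11   0.036]
scene 0.8 [360.4, 196.9, 381.4, 217.6] [0.525 0.198 0.036]
```

View pics/c5.png

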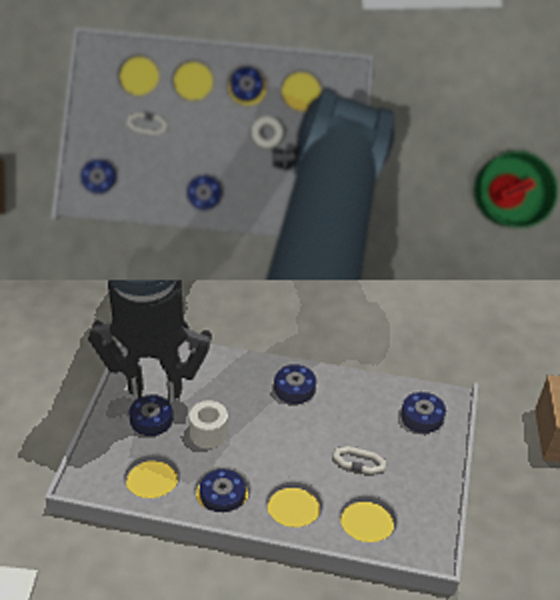

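The lower (scene) half shows the wheel nestled between the fingertips at crop (151,413), clear of the roll at (209,425). The nozzle is in the tin in the top half. I keep pushing into well 0.

{"api": "step_arm", "payload": {
  "linear": [
    [-10,-2,1],
    [-19,-4,1],
    [-30,-2,1],
    [-40,0,1],
    [-51,3,1]
  ],
  "yaw": [0,0,0,0,0]
}}

```text
time: 13.72
ee_pos: [0.5823, -0.1085, 0.0292]
tool_rot: [[-1.0, 0.006, -0.0], [0.006, 1.0, -0.0], [0.0, -0.0, -1.0]]
force: [-1.2, 0.2, -0.5]
gripper_width: 0.0339
finger_force: 0.2
```

{"api": "step_arm", "payload": {
  "linear": [
    [-11,3,0],
    [-21,5,0],
    [-31,8,0],
    [-33,8,0],
    [-33,8,0]
  ],
  "yaw": [0,0,0,0,0]
}}

```text
time: 14.35
ee_pos: [0.6146, -0.1011, 0.0292]
tool_rot: [[-1.0, 0.006, -0.0], [0.006, 1.0, -0.0], [0.0, -0.0, -1.0]]
force: [0.1, 0.2, -0.3]
gripper_width: 0.034
finger_force: 0.0
```

Run:
```python
from h import *
o=r.get_obs(); print(o['ee_pos'],o['force'])
n='scene'
im=optics.snapshot(n); cv2.imwrite(f'pics/{n}6.png',im[:,:,::-1])
print('well0 seated top px',w2px(n,[.641,-.1004,.028]),'well1',w2px(n,[.650,-.021,.028]))
for d in finder.outline_of('wheel_a',n):
    ys,xs=np.nonzero(d['region']); print(n,d['confidence'],d['box'],xs.mean(),ys.mean(),px2w(n,xs.mean(),ys.mean(),.026).round(3))
cv2.imwrite('pics/c6.png',cv2.resize(im[150:300,170:410,::-1],None,fx=2.5,fy=2.5,interpolation=cv2.INTER_CUBIC))
```

```text
[ 0.61458433 -0.101115    0.02923203] [ 0.09615918  0.23313909 -0.34065013]
well0 seated top px [233.78035779 235.14231061] well1 [269.15221378 241.95865362]
scene 0.94 [225.2, 228.3, 242.7, 252.5] 234.2068062827225 238.3848167539267 [ 0.648 -0.098  0.026]
scene 0.85 [297.2, 185.4, 317.5, 199.9] 306.8694362017804 191.4807121661721 [0.489 0.048 0.026]
scene 0.84 [359.8, 195.8, 384.1, 217.1] 370.9074074074074 205.92857142857142 [0.516 0.199 0.026]
```

View pics/c6.png

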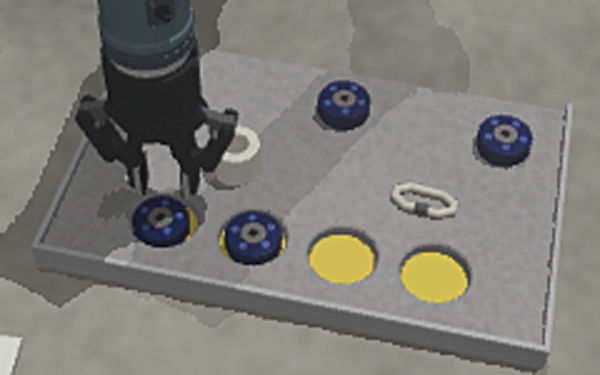

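The wheel is down in well 0 at (160,220), standing the same height as the seated one. Next is the middle wheel into well 2.

{"api": "step_arm", "payload": {
  "linear": [
    [5,0,-20],
    [20,0,-50],
    [55,20,-70],
    [95,60,-70],
    [135,105,-70]
  ],
  "yaw": [0,0,0,0,0]
}}

```text
time: 15.08
ee_pos: [0.4796, 0.0049, 0.101]
tool_rot: [[-1.0, 0.009, 0.003], [0.009, 1.0, 0.001], [-0.003, 0.001, -1.0]]
force: [0.4, 1.6, -0.0]
gripper_width: 0.0338
finger_force: 0.0
```

Run:
```python
from h import *
n='top'; optics.snapshot(n)
for d in finder.outline_of('wheel_a',n):
    ys,xs=np.nonzero(d['region']); print(n,d['confidence'],px2w(n,xs.mean(),ys.mean(),.036).round(3))
move([.4446,.0451,.028],3.5)
```

```text
top 0.65 [0.518 0.199 0.036]
top 0.47 [ 0.64  -0.098  0.036]
top 0.21 [ 0.647 -0.018  0.036]
t 15.175 move [29.  34.5 71.3] | 84.0 yaw -0.059
```

{"api": "step_arm", "payload": {
  "linear": [
    [29,34,0],
    [29,34,25],
    [29,34,50],
    [29,34,65],
    [29,34,71]
  ],
  "yaw": [-0.06,-0.06,-0.06,-0.06,-0.06]
}}

```text
time: 15.8
ee_pos: [0.4513, 0.0384, 0.0281]
tool_rot: [[-0.999, -0.053, -0.0], [-0.053, 0.999, -0.0], [0.0, -0.0, -1.0]]
force: [0.3, 0.0, 0.6]
gripper_width: 0.0337
finger_force: 0.0
```

Run:
```python
from h import *
n='wrist'
o=r.get_obs(); print(o['ee_pos'],o['tool_rot'].round(3).tolist())
c=optics.get_calibration(n); optics.snapshot(n)
for d in finder.outline_of('wheel_a',n): print(d['confidence'],d['box'])
path([(-.085,.0115),(.082,.04)],3.5)
```

```text
[0.45132067 0.0384483  0.02808333] [[-0.999, -0.053, -0.0], [-0.053, 0.999, -0.0], [0.0, -0.0, -1.0]]
0.87 [489.6, 340.4, 560.0, 420.0]
0.67 [250.6, 291.0, 328.0, 369.3]
0.35 [0.0, 187.7, 560.0, 420.0]
1 [-23.0, 8.0, 0.0] [0.503, 0.05]
2 [-35.0, 8.0, 0.0] [0.515, 0.05]
3 [-46.0, 8.0, 0.0] [0.526, 0.051]
4 [-57.0, 8.0, 0.0] [0.537, 0.051]
5 [-68.0, 8.0, 0.0] [0.548, 0.052]
6 [-80.0, 8.0, 0.0] [0.56, 0.053]
7 [-91.0, 8.0, 0.0] [0.571, 0.053]
8 [-102.0, 8.0, 0.0] [0.582, 0.054]
9 [-114.0, 8.0, 0.0] [0.593, 0.055]
10 [-125.0, 8.0, 0.0] [0.605, 0.055]
11 [-136.0, 8.0, 0.0] [0.616, 0.056]
12 [-147.0, 8.0, 0.0] [0.627, 0.056]
13 [-159.0, 8.0, 0.0] [0.639, 0.057]
14 [-170.0, 8.0, 0.0] [0.65, 0.058]
15 [-181.0, 8.0, 0.0] [0.661, 0.058]
```

{"api": "step_arm", "payload": {
  "linear": [
    [2,8,-1],
    [-6,8,-1],
    [-15,8,-1],
    [-24,8,-1],
    [-35,8,-1]
  ],
  "yaw": [0,0,0,0,0]
}}

```text
time: 16.52
ee_pos: [0.4866, 0.0488, 0.0293]
tool_rot: [[-0.999, -0.054, -0.0], [-0.054, 0.999, -0.0], [0.0, -0.0, -1.0]]
force: [-1.8, -0.3, 0.9]
gripper_width: 0.0342
finger_force: 0.3
```

{"api": "step_arm", "payload": {
  "linear": [
    [-11,0,0],
    [-22,0,0],
    [-33,0,0],
    [-44,0,0],
    [-55,0,0]
  ],
  "yaw": [0,0,0,0,0]
}}

```text
time: 17.15
ee_pos: [0.5416, 0.0519, 0.0292]
tool_rot: [[-0.999, -0.054, 0.0], [-0.054, 0.999, -0.0], [-0.0, -0.0, -1.0]]
force: [-1.0, -0.5, -0.3]
gripper_width: 0.034
finger_force: 0.3
```

{"api": "step_arm", "payload": {
  "linear": [
    [-11,0,0],
    [-22,0,0],
    [-33,0,0],
    [-44,0,0],
    [-55,0,0]
  ],
  "yaw": [0,0,0,0,0]
}}

```text
time: 17.77
ee_pos: [0.5965, 0.0548, 0.0293]
tool_rot: [[-0.999, -0.054, -0.0], [-0.054, 0.999, -0.0], [0.0, -0.0, -1.0]]
force: [0.0, -0.6, -0.3]
gripper_width: 0.0339
finger_force: 0.3
```

Run:
```python
from h import *
o=r.get_obs(); print(o['ee_pos'],o['force'])
n='scene'; optics.snapshot(n)
for d in finder.outline_of('wheel_a',n):
    ys,xs=np.nonzero(d['region']); print(n,d['confidence'],px2w(n,xs.mean(),ys.mean(),.036).round(3))
path([(.065,.0375),(.082,.04)],3.5)
```

```text
[0.596468   0.05481373 0.02925154] [ 0.0113975  -0.64025311 -0.28904692]
scene 0.9 [0.525 0.199 0.036]
scene 0.76 [ 0.655 -0.095  0.036]
scene 0.72 [0.63  0.056 0.036]
1 [-26.0, -0.0, 2.0] [0.653, 0.058]
2 [-34.0, -0.0, 2.0] [0.661, 0.058]
```

{"api": "step_arm", "payload": {
  "linear": [
    [-11,0,0],
    [-22,0,0],
    [-32,0,0],
    [-36,0,0],
    [-36,0,0]
  ],
  "yaw": [0,0,0,0,0]
}}

```text
time: 18.5
ee_pos: [0.6321, 0.0567, 0.0292]
tool_rot: [[-0.999, -0.054, 0.0], [-0.054, 0.999, -0.0], [-0.0, -0.0, -1.0]]
force: [0.3, 0.6, 0.0]
gripper_width: 0.0341
finger_force: 0.0
```

Run:
```python
from h import *
o=r.get_obs(); print(o['ee_pos'],o['force'])
n='scene'
im=optics.snapshot(n)
for d in finder.outline_of('wheel_a',n):
    ys,xs=np.nonzero(d['region']); print(n,d['confidence'],d['box'],px2w(n,xs.mean(),ys.mean(),.026).round(3))
cv2.imwrite('pics/c7.png',cv2.resize(im[150:300,170:410,::-1],None,fx=2.5,fy=2.5,interpolation=cv2.INTER_CUBIC))
```

```text
[0.63206191 0.05673458 0.02924451] [0.30624847 0.60987387 0.00421525]
scene 0.94 [293.3, 243.2, 315.6, 263.4] [0.664 0.059 0.026]
scene 0.79 [220.8, 229.3, 243.5, 250.8] [ 0.648 -0.099  0.026]
scene 0.64 [362.9, 197.2, 384.7, 215.6] [0.516 0.201 0.026]
```

View pics/c7.png

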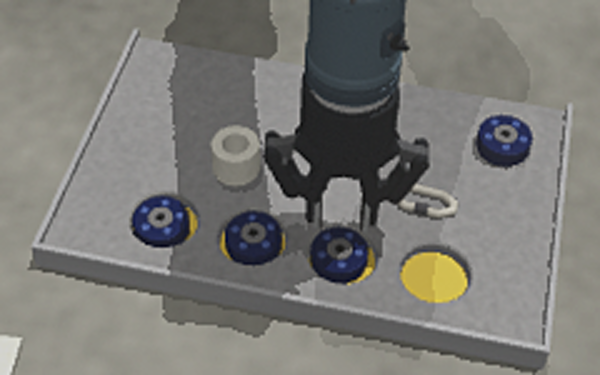

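The second wheel is down in well 2 at (340,255). The third goes round the carabiner: first up alongside it, then sideways into well 3.

{"api": "step_arm", "payload": {
  "linear": [
    [2,0,-25],
    [5,0,-60],
    [40,30,-75],
    [85,70,-75],
    [125,115,-75]
  ],
  "yaw": [0,0,0.06,0.12,0.175]
}}

```text
time: 19.23
ee_pos: [0.499, 0.1651, 0.1046]
tool_rot: [[-0.992, 0.124, 0.0], [0.124, 0.992, 0.001], [-0.0, 0.001, -1.0]]
force: [0.6, 1.3, 0.3]
gripper_width: 0.0338
finger_force: 0.0
```

{"api": "step_arm", "payload": {
  "linear": [
    [0,0,0],
    [0,0,0],
    [0,0,0],
    [0,0,0],
    [0,0,0]
  ],
  "yaw": [0,0,0,0,0]
}}

```text
time: 19.85
ee_pos: [0.5013, 0.1638, 0.1042]
tool_rot: [[-0.992, 0.122, 0.0], [0.122, 0.992, -0.0], [-0.0, -0.0, -1.0]]
force: [0.9, -0.4, 0.3]
gripper_width: 0.034
finger_force: 0.0
```

Run:
```python
from h import *
move([.470,.204,.029],-6.5)
```

```text
t 19.85 move [36.  36.1 75.2] | 91.0 yaw -0.009
```

{"api": "step_arm", "payload": {
  "linear": [
    [36,36,0],
    [36,36,25],
    [36,36,50],
    [36,36,68],
    [36,36,75]
  ],
  "yaw": [-0.009,-0.009,-0.009,-0.009,-0.009]
}}

```text
time: 20.48
ee_pos: [0.4688, 0.2042, 0.0281]
tool_rot: [[-0.994, 0.112, -0.002], [0.112, 0.994, -0.001], [0.001, -0.001, -1.0]]
force: [0.3, -0.3, 1.3]
gripper_width: 0.0337
finger_force: 0.0
```

Run:
```python
from h import *
n='wrist'
o=r.get_obs(); print(o['ee_pos'],o['tool_rot'].round(3).tolist())
optics.snapshot(n)
for d in finder.outline_of('wheel_a',n): print(d['confidence'],d['box'])
path([(-.077,.163),(-.03,.172),(.03,.172),(.08,.160)],-6.5,.029)
```

```text
[0.46879843 0.20416121 0.02809759] [[-0.994, 0.112, -0.002], [0.112, 0.994, -0.001], [0.001, -0.001, -1.0]]
1 [-31.0, 2.0, -0.0] [0.529, 0.199]
2 [-43.0, 4.0, -0.0] [0.541, 0.2]
3 [-55.0, 6.0, -0.0] [0.553, 0.201]
4 [-66.0, 9.0, -0.0] [0.565, 0.202]
5 [-78.0, 9.0, -0.0] [0.577, 0.201]
6 [-90.0, 9.0, -0.0] [0.589, 0.199]
7 [-102.0, 9.0, -0.0] [0.601, 0.198]
8 [-114.0, 9.0, -0.0] [0.612, 0.197]
9 [-126.0, 9.0, -0.0] [0.624, 0.195]
10 [-136.0, 6.0, -0.0] [0.634, 0.192]
11 [-146.0, 4.0, -0.0] [0.644, 0.188]
12 [-156.0, 1.0, -0.0] [0.653, 0.185]
13 [-166.0, -1.0, -0.0] [0.663, 0.181]
14 [-176.0, -3.0, -1.0] [0.673, 0.178]
```

{"api": "step_arm", "payload": {
  "linear": [
    [-10,0,0],
    [-20,0,0],
    [-31,2,0],
    [-43,4,0],
    [-55,6,0]
  ],
  "yaw": [0,0,0,0,0]
}}

```text
time: 21.2
ee_pos: [0.5256, 0.2049, 0.0294]
tool_rot: [[-0.994, 0.112, 0.0], [0.112, 0.994, 0.0], [-0.0, 0.0, -1.0]]
force: [-0.2, 0.1, -0.1]
gripper_width: 0.0337
finger_force: 0.5
```

{"api": "step_arm", "payload": {
  "linear": [
    [-11,3,0],
    [-23,3,0],
    [-35,3,0],
    [-47,3,0],
    [-59,3,0]
  ],
  "yaw": [0,0,0,0,0]
}}

```text
time: 21.82
ee_pos: [0.5843, 0.2009, 0.0292]
tool_rot: [[-0.994, 0.112, -0.0], [0.112, 0.994, -0.0], [0.0, -0.0, -1.0]]
force: [-0.0, -0.4, 1.6]
gripper_width: 0.0342
finger_force: 0.5
```

{"api": "step_arm", "payload": {
  "linear": [
    [-12,0,0],
    [-22,-3,0],
    [-32,-5,0],
    [-42,-8,0],
    [-52,-10,0]
  ],
  "yaw": [0,0,0,0,0]
}}

```text
time: 22.45
ee_pos: [0.6347, 0.1849, 0.0293]
tool_rot: [[-0.994, 0.112, -0.0], [0.112, 0.994, -0.0], [0.0, -0.0, -1.0]]
force: [-0.4, 0.8, 1.0]
gripper_width: 0.0338
finger_force: 0.5
```

Run:
```python
from h import *
o=r.get_obs(); print(o['ee_pos'],o['force'])
n='scene'; optics.snapshot(n)
for d in finder.outline_of('wheel_a',n):
    ys,xs=np.nonzero(d['region']); print(n,d['confidence'],px2w(n,xs.mean(),ys.mean(),.033).round(3))
```

```text
[0.63467364 0.18490772 0.02928417] [-0.39541347  0.77053573  0.95268946]
scene 0.97 [0.668 0.058 0.033]
scene 0.83 [ 0.654 -0.096  0.033]
scene 0.71 [0.665 0.182 0.033]
```

{"api": "step_arm", "payload": {
  "linear": [
    [-9,0,0],
    [-9,0,0],
    [5,0,0],
    [15,0,-20],
    [15,0,-75]
  ],
  "yaw": [0,0,0,0,0]
}}

```text
time: 23.18
ee_pos: [0.6132, 0.1872, 0.1007]
tool_rot: [[-0.994, 0.11, -0.011], [0.11, 0.994, -0.003], [0.01, -0.004, -1.0]]
force: [0.6, 0.1, 0.6]
gripper_width: 0.0338
finger_force: 0.0
```

Run:
```python
from h import *
o=r.get_obs(); print(o['ee_pos'],o['joint_positions'].round(2))
move([.678,.2255,.10],-96.5)
n='scene'; optics.snapshot(n)
for d in finder.outline_of('wheel_a',n):
    ys,xs=np.nonzero(d['region']); print(n,d['confidence'],px2w(n,xs.mean(),ys.mean(),.033).round(3))
```

```text
[0.6131674  0.18724055 0.10070978] [-0.65  0.53  0.38  1.73 -0.24  0.94  1.28]
t 23.175 move [-60.3  45.1  -0.1] | 75.0 yaw -1.567
scene 0.96 [0.669 0.059 0.033]
scene 0.92 [ 0.654 -0.096  0.033]
scene 0.86 [0.674 0.181 0.033]
```

{"api": "step_arm", "payload": {
  "linear": [
    [-12,9,0],
    [-24,18,0],
    [-36,27,0],
    [-48,36,0],
    [-60,45,0]
  ],
  "yaw": [0.175,0.35,0.525,0.7,0.875]
}}

```text
time: 23.9
ee_pos: [0.6828, 0.2259, 0.1038]
tool_rot: [[-0.547, 0.837, -0.001], [0.837, 0.547, 0.0], [0.001, -0.001, -1.0]]
force: [-0.6, -0.5, -0.3]
gripper_width: 0.0341
finger_force: 0.0
```

{"api": "step_arm", "payload": {
  "linear": [
    [0,0,0],
    [0,0,0],
    [0,0,0],
    [0,0,0],
    [0,0,0]
  ],
  "yaw": [0.175,0.35,0.525,0.7,0.7]
}}

```text
time: 24.52
ee_pos: [0.6825, 0.2257, 0.1036]
tool_rot: [[0.113, 0.994, -0.001], [0.994, -0.113, -0.0], [-0.0, -0.001, -1.0]]
force: [-1.0, 0.8, -0.1]
gripper_width: 0.0339
finger_force: 0.0
```

Run:
```python
from h import *
o=r.get_obs(); print(o['ee_pos'],o['joint_positions'].round(2),o['tool_rot'].round(3).tolist())
move([.678,.2255,.0295],-96.5)
n='wrist'; c=optics.get_calibration(n); optics.snapshot(n)
for d in finder.outline_of('wheel_a',n):
    ys,xs=np.nonzero(d['region']); print(n,d['confidence'],d['box'],px2w(n,xs.mean(),ys.mean(),.036,c).round(4))
n='top';optics.snapshot(n)
for d in finder.outline_of('wheel_a',n):
    ys,xs=np.nonzero(d['region']); print(n,d['confidence'],px2w(n,xs.mean(),ys.mean(),.036).round(3))
```

```text
[0.68253331 0.22568414 0.10356519] [-0.86  0.74  0.72  1.53 -0.53  1.07 -0.13] [[0.113, 0.994, -0.001], [0.994, -0.113, -0.0], [-0.0, -0.001, -1.0]]
t 24.525 move [-0.7 -4.4 74.1] | 74.0 yaw 0.0
wrist 0.75 [256.9, 348.9, 299.5, 367.4] [0.6633 0.0938 0.036 ]
wrist 0.73 [249.0, 238.0, 312.3, 306.4] [0.6736 0.1815 0.036 ]
top 0.67 [0.654 0.058 0.036]
top 0.62 [0.67  0.181 0.036]
top 0.48 [ 0.64  -0.098  0.036]
```

{"api": "step_arm", "payload": {
  "linear": [
    [0,-4,20],
    [0,-5,45],
    [0,-5,62],
    [0,-5,72],
    [0,-5,74]
  ],
  "yaw": [0,0,0,0,0]
}}

```text
time: 25.35
ee_pos: [0.6783, 0.2253, 0.0289]
tool_rot: [[0.116, 0.993, -0.002], [0.993, -0.116, -0.001], [-0.001, -0.002, -1.0]]
force: [0.1, 0.6, 0.9]
gripper_width: 0.0339
finger_force: 0.0
```

{"api": "step_arm", "payload": {
  "linear": [
    [-8,0,0],
    [-16,0,0],
    [-25,0,0],
    [-34,0,0],
    [-43,0,0]
  ],
  "yaw": [0,0,0,0,0]
}}

```text
time: 25.98
ee_pos: [0.6741, 0.1824, 0.0307]
tool_rot: [[0.116, 0.993, 0.001], [0.993, -0.116, 0.001], [0.001, 0.001, -1.0]]
force: [0.2, 0.7, 0.4]
gripper_width: 0.0341
finger_force: 0.3
```

{"api": "step_arm", "payload": {
  "linear": [
    [-8,0,0],
    [-15,0,0],
    [-18,0,0],
    [-19,0,0],
    [-19,0,0]
  ],
  "yaw": [0,0,0,0,0]
}}

```text
time: 26.6
ee_pos: [0.6717, 0.1644, 0.0302]
tool_rot: [[0.115, 0.993, -0.0], [0.993, -0.115, 0.0], [0.0, -0.0, -1.0]]
force: [-0.4, -0.8, -0.9]
gripper_width: 0.0339
finger_force: 0.0
```

{"api": "step_arm", "payload": {
  "linear": [
    [3,0,-15],
    [15,0,-50],
    [40,0,-100],
    [80,0,-140],
    [120,0,-160]
  ],
  "yaw": [0,0,0,0,0]
}}

```text
time: 27.22
ee_pos: [0.6876, 0.2849, 0.1957]
tool_rot: [[0.116, 0.993, 0.006], [0.993, -0.116, 0.003], [0.003, 0.006, -1.0]]
force: [-0.5, 0.7, -0.0]
gripper_width: 0.0341
finger_force: 0.0
```

Run:
```python
from h import *
n='scene'; im=optics.snapshot(n); cv2.imwrite('pics/scene8.png',im[:,:,::-1])
for l,z in [('wheel_a',.026),('nozzle',.04)]:
  for d in finder.outline_of(l,n):
    ys,xs=np.nonzero(d['region']); print(n,d['confidence'],d['box'],px2w(n,xs.mean(),ys.mean(),z).round(3))
cv2.imwrite('pics/c8.png',cv2.resize(im[130:310,90:490,::-1],None,fx=2,fy=2,interpolation=cv2.INTER_CUBIC))
```

```text
scene 0.73 [331.7, 249.5, 354.9, 272.6] [0.673 0.141 0.026]
scene 0.72 [294.7, 243.3, 315.2, 263.2] [0.664 0.058 0.026]
scene 0.58 [222.5, 229.6, 243.6, 254.1] [ 0.648 -0.099  0.026]
scene 0.79 [113.2, 159.7, 139.9, 181.9] [ 0.489 -0.393  0.04 ]
```

View pics/c8.png

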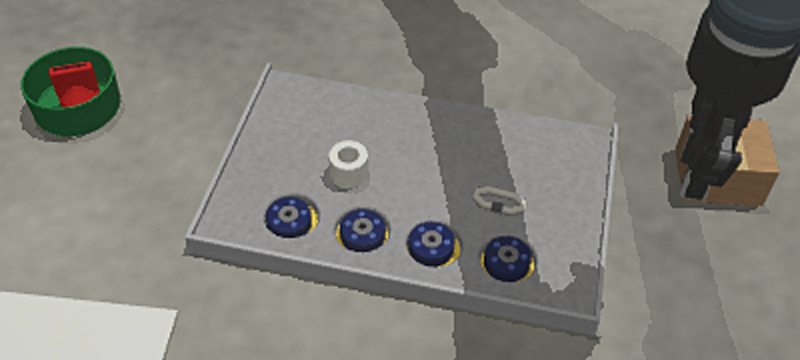

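All four wheels lie flat in their wells, at (290,215), (362,230), (432,243) and (508,258). The nozzle is in the tin at (75,85). The roll, carabiner and carton are undisturbed, and the gripper is clear of everything.

```bash
python3 -c "
from plant import r
print(r.sign_off())"
```

```text
the job is handed in; nothing more can be done
None
```

The nozzle is in the green tin and one wheel lies flat in each well, slid there without lifting; the other things look undisturbed in the last picture, and I handed the job in at about 27 s.

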